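# Clear and start the desk timer

### The arm

A 7-joint arm with a two-finger parallel gripper is mounted at the origin on the work surface. World frame = base frame: x ahead of the robot, y to its left, z up, the work surface at z = 0. Lengths are in m, angles in rad, forces in N, time in s.
With the tool pointing down it reaches from about 0.4 to 0.875 m from the base axis. Payload 6.5 kg.
Tool frame: the origin (TCP) lies midway between the tips of the shut fingers; the grasp point (between the pads) lies 19 mm behind it; z points along the fingers, y is the direction in which the jaws open and shut (so a half turn about z gives the same grasp; the last joint's range is limited). The gripper opens to 88 mm and grips with 3 to 60 N. Pads are 18 mm wide; open, the fingers measure 123 mm over their backs; the gripper's body (75 mm by 187 mm) begins 45 mm behind the grasp point.
Start: joints at [1.141, 0.536, -0.004, 1.538, 0.003, 1.067, -0.071], TCP at [0.231, -0.607, 0.239] pointing down, gripper open.
Joint ranges: [-2.7, 2.7], [-0.37, 2.16], [-1.27, 1.26], [0.24, 2.4], [-1.31, 4.45], [0.19, 1.91], [-2.76, 2.76]. Speed limits (rad/s): [2.39, 2.39, 3.14, 3.14, 3.14, 3.14, 3.14].

### API

Orientations are given as [roll, pitch, yaw] about the fixed x, y, z axes, in that order (R = Rz(yaw) Ry(pitch) Rx(roll)).
In Python, from cell import env, viewer, ticket gives the robot as it stands.
- The arm moves only by the tool jog_arm, never from a script. Its argument "plan" is a list of rows, each an object with "claw": the finger opening in cm, from 0 to 8.81; "travel": the shift along the tool's x, y, z in cm, a list of three; "angular": the turn, a rotation vector about the tool's x, y, z in degrees, a list of three. A call has 1 to 20 rows; each row shifts and turns the commanded pose from where the row before left it, along the tool's axes as they then stand; what a row does not reach is not made up. A row lasts 1/10 s, in which the tool goes at most 50 mm and 8.59 degrees, less where a joint would pass 70% of its speed; a pose out of reach is approached as far as the arm can. A call is refused whole if a number of a shift passes 5 or a number of a turn 8.59, either way. A call with a gripper value outside its range is refused whole. The fingers move at their own pace and stop on an object; the grip force is fixed at half the most. Time passes only in rows, so rows that do not move let the fingers close. It gives the time, the measured TCP pose, the force and the opening at its end, in the units of the state.
- env.state(): the state, without advancing time (a new reading comes with each control period).
- viewer.read_camera(name): name is "side" or "top"; returns a dict with "pixels" (400x640x3 uint8, red, green, blue), "z_map" (400x640 float32, m along the optical axis (not along the pixel's ray), 0 where there is no reading), "mtx" (3x3 intrinsics, pixels), "world_from_camera" (4x4, takes a point from camera to world coordinates). Camera axes: x right, y down, z forward; pixel columns grow to the right and rows downward; lengths in m; the calibration is good to about 2 mm. A picture is of the moment at which its call begins.
- ticket.close_job(): hands the job in, once; it reports no verdict.
The state is a dict: "time_s": time; "q": joint angles; "qd": joint speeds; "joint_torque": joint torques, N m; "tcp_pos": TCP position; "tcp_rot": TCP orientation; "wrist_force": force on the tool from outside, world axes, zero at the start; "torque": the same for the moment, N m; "opening": finger opening in m.
Only numpy, scipy, OpenCV 4.12 (cv2) and the standard library are available. Lean on these libraries where they do the work, as an engineer would, in place of code of your own. Each camera call takes 0.05 s, during which the arm holds its last target.

### The job

Set the desk timer running for the drawing session: press the long bar key to clear it and let it come up again, then press the large round key to start it and let that come up too. Press one key at a time and leave the small round key and the square key alone.

Things in the scene. Friction and masses are not known exactly. Their poses are not given: they have to be found in the camera images.
- bar_key_top (a point): The long bar key, white plastic, 60 x 24 mm (long along y), on the desk timer; pressed first (clear). Point: centre of its top face, 56 mm above the table when up; z up, y along the timer's width. Goes straight down 10 mm on a spring (1 N to start, 5 N fully down, then a hard stop) and springs back by itself; a press counts from 5 mm.
- large_round_key_top (a point): The large round key, white plastic, 42 mm across; pressed second (start). Height, point, axes, travel and spring as the bar key. A jar and a mug up to 90 mm high, a pencil and small stationery lie around the timer, clear of the keys.
- small_round_key_top (a point): The small round key, white, 24 mm across; not to be pressed. Height, point and spring as the bar key. Timer: grey, fixed, 185 mm wide, 235 deep, deck 40 mm high, 60 mm high display ridge on the side away from the robot, 43 mm beyond the far keys' centres. Keys 2 by 2, centres 84 mm apart; places are swapped and the timer moved and turned (to 20 degrees) each start.
- square_key_top (a point): The square key, white plastic, 36 x 36 mm; not to be pressed. Height, point, axes, travel and spring as the bar key.

How it is judged:
By the outcome, as a careful person would: the job done as asked, in the order asked, and still so for the second after the job is handed in, with the robot touching nothing.
It also fails if it takes over 29 s, if anything falls off the work surface, if the arm or the gripper's body presses on something with over 40 N, if the wrist force passes 120 N, or if a joint passes its speed limit or range.

## Working session

There is one attempt and no reset: what is moved stays moved. The work goes in short steps, Python scripts to look and compute and a tool call to move; the robot and the scene stay as the last step left them, time stands still between calls to the robot, and variables do not carry over. Pictures are saved under pics/ and viewed, and the job is handed in when it is done.

Besides the shell and the picture viewer there is one more tool, called after ">>>" as name(argument=value, ...), one argument or row to a line, values as JSON. jog_arm: Moves the arm, as the interface text tells. Its arguments: {"type":"object","properties":{"plan":{"type":"array"}},"required":["plan"]}

```bash
mkdir -p pics
python3 - <<'E'
from cell import env, viewer, ticket
import cv2,numpy as np
for n in ["top","side"]:
    c=viewer.read_camera(n); cv2.imwrite(f"pics/{n}0.png",c["pixels"][:,:,::-1])
    np.savez(f"{n}0.npz",**c)
s=env.state(); print(s)
E
```

```text
{'time_s': 0.1, 'q': array([ 1.14079201,  0.5370626 , -0.00442477,  1.53876094,  0.00259623,
        1.06727511, -0.07120805]), 'qd': array([ 0.00117984, -0.00355192, -0.00105106, -0.00261513, -0.00077654,
        0.00156329,  0.00040317]), 'joint_torque': array([ 4.19316537e-03, -5.72079062e+01,  9.94692408e-01, -2.52228874e+01,
       -5.61719388e-02,  1.35000679e-02,  3.46492823e-05]), 'tcp_pos': array([ 0.23108056, -0.60695983,  0.23795004]), 'tcp_rot': array([-3.14009677e+00,  1.15072538e-04,  3.63854320e-01]), 'wrist_force': array([-0.38160353,  0.6643681 , -1.23861326]), 'torque': array([ 0.04895856,  0.02200926, -0.00358902]), 'opening': 0.08858939441444691}
```

View pics/top0.png

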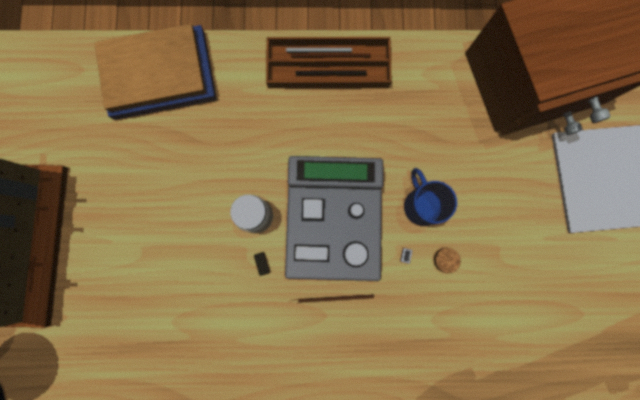

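View pics/side0.png

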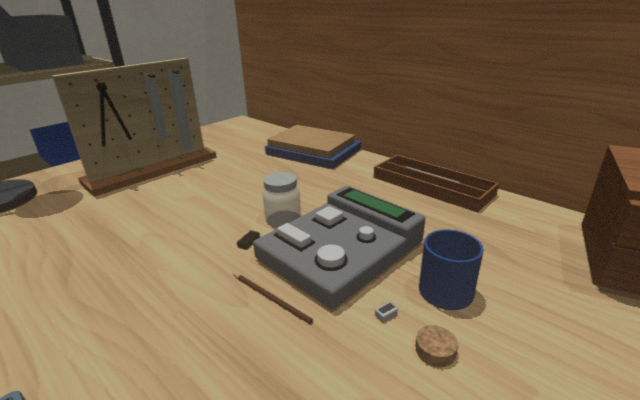

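The top view shows the bar key at about (311,253), the large round key at (356,254), the square key at (313,209) and the small round key at (357,210). The side view agrees. The near keys are the two I need.

```bash
cat > h.py <<'E'
import numpy as np,cv2
def seg(c,thr,lo,hi):
    K=c["mtx"];T=c["world_from_camera"];z=c["z_map"].astype(float)
    v,u=np.mgrid[0:400,0:640]
    P=np.stack([(u-K[0,2])*z/K[0,0],(v-K[1,2])*z/K[1,1],z],-1)@T[:3,:3].T+T[:3,3]
    hsv=cv2.cvtColor(c["pixels"],cv2.COLOR_RGB2HSV)
    m=((hsv[...,2]>thr)&(hsv[...,1]<60)&(P[...,2]>lo)&(P[...,2]<hi)).astype(np.uint8)
    n,l,st,ce=cv2.connectedComponentsWithStats(m)
    for i in range(1,n):
        if st[i,4]<40: continue
        q=P[l==i]; r=cv2.minAreaRect((q[:,:2]*1000).astype(np.float32))
        print(ce[i].round(1),st[i,4],"med",np.median(q,0).round(4),"mean",q.mean(0).round(4),"rect",np.round(r[0],1),np.round(r[1],1),round(r[2],1))
    return P
E
python3 - <<'E'
from h import *
for n in ["top","side"]:
    c=np.load(n+"0.npz");print(n); P=seg(c,150,0.047,0.066)
    if n=="top":
        print(P[270,335],P[172,335],P[195,335]); T=c["world_from_camera"];K=c["mtx"];print(T.round(3),K)
        for uv in [(311.5,253.5),(356,254),(313,209),(357,210)]:
            d=T[:3,:3]@np.linalg.inv(K)@[*uv,1]; print(uv,(T[:3,3]+d*(0.056-T[2,3])/d[2]).round(4))
E
```

```text
top
[312.1 208.3] 271 med [0.5737 0.0552 0.0561] mean [0.5731 0.055  0.0561] rect [573.8  55.2] [30.6 31. ] 89.8
[356.4 209.6] 74 med [ 0.5697 -0.0287  0.0561] mean [ 0.5703 -0.0293  0.0562] rect [570.6 -29.6] [16.1 16.6] 44.6
[355.7 254. ] 299 med [ 0.4865 -0.027   0.0564] mean [ 0.4865 -0.0266  0.0564] rect [487.  -26.7] [35.6 34.6] 44.6
[311.2 252.9] 304 med [0.4888 0.0564 0.0564] mean [0.489  0.0569 0.0564] rect [488.8  58.2] [54.4 18.7] 89.7
[0.45605816 0.01182036 0.03937494] [0.64197347 0.01105001 0.06223638] [0.60076273 0.01048551 0.04093916]
[[-0.005 -0.994  0.112  0.498]
 [-1.     0.005 -0.008  0.043]
 [ 0.007 -0.112 -0.994  0.746]
 [ 0.     0.     0.     1.   ]] [[364.48622162   0.         321.13154028]
 [  0.         364.48622162 207.11168052]
 [  0.           0.           1.        ]]
(311.5, 253.5) [0.4879 0.0564 0.056 ]
(356, 254) [ 0.4865 -0.0272  0.056 ]
(313, 209) [0.5718 0.0533 0.056 ]
(357, 210) [ 0.5695 -0.0304  0.056 ]
side
[274.4 196.7] 59 med [0.5379 0.1555 0.0645] mean [0.5403 0.1582 0.0643] rect [541.8 161.6] [17.9 54.4] 23.2
[328.6 212.5] 199 med [0.5725 0.0518 0.056 ] mean [0.5729 0.052  0.0559] rect [574.4  53.3] [33.8 36. ] 85.8
[293.6 231.8] 272 med [0.4893 0.0539 0.0558] mean [0.4896 0.0537 0.0558] rect [490.3  55.4] [57.9 22.3] 88.4
[365.9 229.5] 79 med [ 0.5716 -0.0308  0.0559] mean [ 0.5713 -0.0312  0.0559] rect [573.  -30.8] [20.1 20.5] 15.6
[330.3 252.1] 324 med [ 0.4869 -0.0288  0.0559] mean [ 0.4872 -0.0287  0.0559] rect [487.7 -28. ] [39.  37.9] 61.9
```

Both cameras agree to within 2–3 mm, with key tops at 56 mm and centres 84 mm apart. The bar key is at about (0.489, 0.056) and the large round key at (0.487, -0.028). I'll shut the fingers, turn the tool square and travel high.

>>> jog_arm(
  plan=[
    {"claw": 0,"travel": [0,0,0],"angular": [0,0,7.3]},
    {"claw": 0,"travel": [0,0,0],"angular": [0,0,7.3]},
    {"claw": 0,"travel": [0,0,0],"angular": [0,0,7.3]},
    {"claw": 0,"travel": [3,-3,0],"angular": [0,0,0]},
    {"claw": 0,"travel": [3,-3,0],"angular": [0,0,0]},
    {"claw": 0,"travel": [3,-3,0],"angular": [0,0,0]},
    {"claw": 0,"travel": [3,-3,0],"angular": [0,0,0]},
    {"claw": 0,"travel": [3,-3,0],"angular": [0,0,0]},
    {"claw": 0,"travel": [3,-3,0],"angular": [0,0,0]},
    {"claw": 0,"travel": [3,-3,0],"angular": [0,0,0]},
    {"claw": 0,"travel": [3,-3,0],"angular": [0,0,0]},
    {"claw": 0,"travel": [1.5,-4,0],"angular": [0,0,0]},
    {"claw": 0,"travel": [0,-4,0],"angular": [0,0,0]},
    {"claw": 0,"travel": [0,-4,0],"angular": [0,0,0]},
    {"claw": 0,"travel": [0,-4,0],"angular": [0,0,0]},
    {"claw": 0,"travel": [0,-4,0],"angular": [0,0,0]},
    {"claw": 0,"travel": [0,-4,0],"angular": [0,0,0]},
    {"claw": 0,"travel": [0,-4,0],"angular": [0,0,0]},
    {"claw": 0,"travel": [0,0,0],"angular": [0,0,0]},
    {"claw": 0,"travel": [0,0,0],"angular": [0,0,0]},
  ],
)

```text
time_s: 2.1
tcp_pos: [0.4957, -0.0916, 0.2385]
tcp_rot: [3.141, 0.0, -0.016]
wrist_force: [-0.3, 0.6, -0.4]
opening: 0.0003
```

>>> jog_arm(
  plan=[
    {"claw": 0,"travel": [-0.9,-3.0,0],"angular": [0,0,0]},
    {"claw": 0,"travel": [0,-4,0],"angular": [0,0,0]},
    {"claw": 0,"travel": [0,-4,0],"angular": [0,0,0]},
    {"claw": 0,"travel": [0,-3.7,2],"angular": [0,0,0]},
    {"claw": 0,"travel": [0,0,4],"angular": [0,0,0]},
    {"claw": 0,"travel": [0,0,4],"angular": [0,0,0]},
    {"claw": 0,"travel": [0,0,4],"angular": [0,0,0]},
    {"claw": 0,"travel": [0,0,2],"angular": [0,0,0]},
    {"claw": 0,"travel": [0,0,0],"angular": [0,0,0]},
    {"claw": 0,"travel": [0,0,0],"angular": [0,0,0]},
    {"claw": 0,"travel": [0,0,0],"angular": [0,0,0]},
  ],
)

```text
time_s: 3.2
tcp_pos: [0.4908, 0.0544, 0.08]
tcp_rot: [-3.141, -0.002, -0.02]
wrist_force: [0.0, 0.5, 0.0]
opening: -0.0
```

Run:
```python
from cell import env, viewer, ticket
import cv2,numpy as np
c=viewer.read_camera("side"); cv2.imwrite("pics/side1.png",cv2.resize(c["pixels"][130:330,180:480,::-1],None,fx=2.6,fy=2.6))
s=env.state(); print(s["time_s"],s["tcp_pos"],s["wrist_force"])
```

```text
3.25 [0.49081157 0.05458355 0.08011703] [-0.23557905  0.70644593 -0.2580597 ]
```

View pics/side1.png

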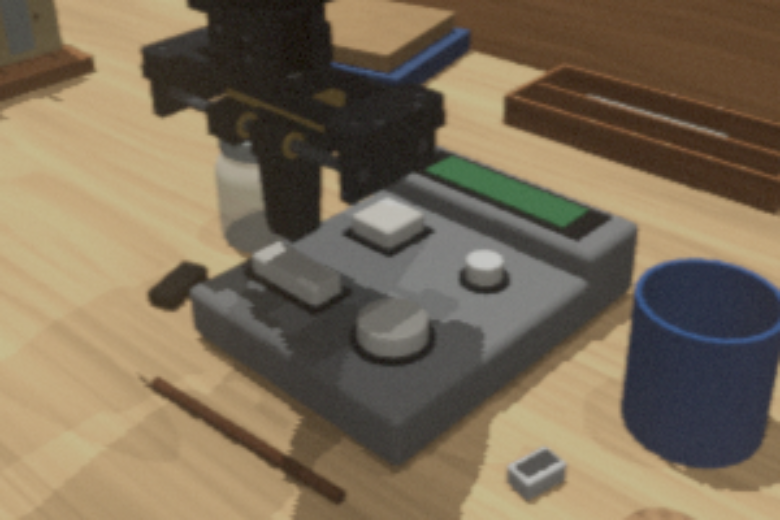

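The shut fingertips (about (290,230) in this crop) hang over the bar key at about (297,275). The gripper body is clear of the jar and mug. Pressing to about 8 mm depth.

>>> jog_arm(
  plan=[
    {"claw": 0,"travel": [-0.2,0,1],"angular": [0,0,0]},
    {"claw": 0,"travel": [0,0,1],"angular": [0,0,0]},
    {"claw": 0,"travel": [0,0,0.5],"angular": [0,0,0]},
    {"claw": 0,"travel": [0,0,0.4],"angular": [0,0,0]},
    {"claw": 0,"travel": [0,0,0.3],"angular": [0,0,0]},
    {"claw": 0,"travel": [0,0,0],"angular": [0,0,0]},
    {"claw": 0,"travel": [0,0,0],"angular": [0,0,0]},
    {"claw": 0,"travel": [0,0,0],"angular": [0,0,0]},
  ],
)

```text
time_s: 4.05
tcp_pos: [0.4872, 0.0549, 0.0467]
tcp_rot: [3.141, 0.001, -0.018]
wrist_force: [-2.0, -0.5, 5.1]
opening: 0.0004
```

Run:
```python
from cell import env, viewer, ticket
import cv2,numpy as np
c=viewer.read_camera("side"); cv2.imwrite("pics/side2.png",cv2.resize(c["pixels"][130:330,180:480,::-1],None,fx=2.6,fy=2.6))
s=env.state(); print(s["time_s"],s["tcp_pos"],s["wrist_force"])
```

```text
4.1 [0.48719589 0.05488945 0.04671155] [-2.60886937 -0.20888001  3.68608281]
```

View pics/side2.png

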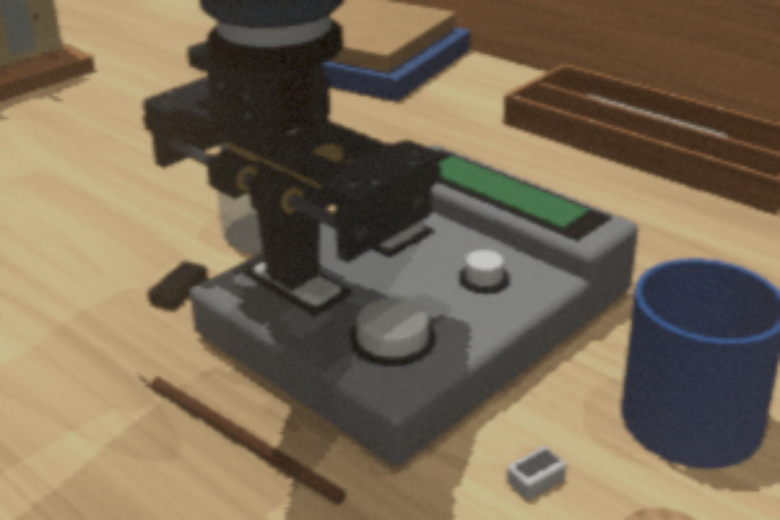

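The bar key at about (300,285) is sunk about 9 mm with 4–5 N, so the press counts. Now I'll raise, move over the large round key and check that the bar came back up.

>>> jog_arm(
  plan=[
    {"claw": 0,"travel": [0,0,-1],"angular": [0,0,0]},
    {"claw": 0,"travel": [0,0,-2],"angular": [0,0,0]},
    {"claw": 0,"travel": [0,0,-2],"angular": [0,0,0]},
    {"claw": 0,"travel": [0,2,0],"angular": [0,0,0]},
    {"claw": 0,"travel": [0,3,0],"angular": [0,0,0]},
    {"claw": 0,"travel": [0,3.3,0],"angular": [0,0,0]},
    {"claw": 0,"travel": [0,0,1],"angular": [0,0,0]},
    {"claw": 0,"travel": [0,0,0.6],"angular": [0,0,0]},
    {"claw": 0,"travel": [0,0,0],"angular": [0,0,0]},
    {"claw": 0,"travel": [0,0,0],"angular": [0,0,0]},
    {"claw": 0,"travel": [0,0,0],"angular": [0,0,0]},
  ],
)

```text
time_s: 5.2
tcp_pos: [0.4862, -0.027, 0.0809]
tcp_rot: [-3.141, -0.0, -0.017]
wrist_force: [0.0, 0.4, -0.5]
opening: 0.0004
```

Run:
```python
from cell import env, viewer, ticket
from h import *
c=viewer.read_camera("side"); cv2.imwrite("pics/side3.png",cv2.resize(c["pixels"][130:330,180:480,::-1],None,fx=2.6,fy=2.6))
s=env.state(); print(s["time_s"],s["tcp_pos"],s["wrist_force"]); seg(c,90,0.042,0.066)
```

```text
5.25 [ 0.48623739 -0.02720132  0.08092944] [-0.07804494  0.10267116  0.90104215]
[214.1  61.1] 224 med [1.4557 1.7487 0.0539] mean [1.4572 1.748  0.0541] rect [1466.4 1747.1] [ 29.8 357.5] 88.5
[26.5 89.9] 328 med [0.5124 1.747  0.0539] mean [0.5144 1.7469 0.0541] rect [ 518.6 1748.1] [205.3  29.7] 1.0
[279.3 201.6] 392 med [0.5414 0.1468 0.0551] mean [0.5448 0.1505 0.0547] rect [550.2 155.4] [29.6 66.2] 41.6
[405.7 220.1] 328 med [ 0.631  -0.07    0.0573] mean [ 0.6367 -0.0652  0.0571] rect [643.3 -51.3] [63.8 58.9] 88.5
[293.5 234.4] 460 med [0.4852 0.05   0.0553] mean [0.4867 0.0513 0.0534] rect [490.1  58. ] [64.5 24.7] 88.4
[366.2 233.3] 134 med [ 0.5663 -0.0353  0.0534] mean [ 0.5676 -0.0348  0.0519] rect [569.  -29.8] [21.7 27.8] 34.1
[330.6 255.2] 483 med [ 0.4831 -0.0333  0.0555] mean [ 0.4836 -0.0323  0.0538] rect [486.9 -28.3] [41.4 39.6] 68.8
```

View pics/side3.png

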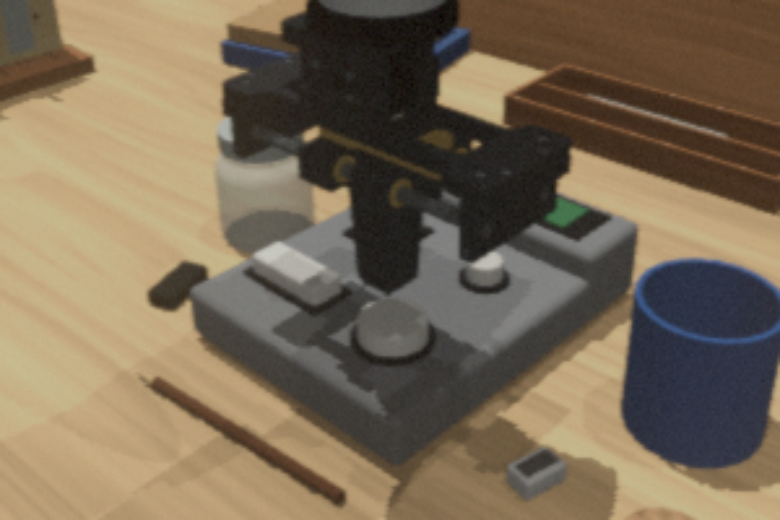

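The bar key at (297,275) is fully up again, with its top at about 0.056. The fingers are over the round key at (393,325).

>>> jog_arm(
  plan=[
    {"claw": 0,"travel": [0,0,1],"angular": [0,0,0]},
    {"claw": 0,"travel": [0,0,1],"angular": [0,0,0]},
    {"claw": 0,"travel": [0,0,0.5],"angular": [0,0,0]},
    {"claw": 0,"travel": [0,0,0.5],"angular": [0,0,0]},
    {"claw": 0,"travel": [0,0,0.3],"angular": [0,0,0]},
    {"claw": 0,"travel": [0,0,0],"angular": [0,0,0]},
    {"claw": 0,"travel": [0,0,0],"angular": [0,0,0]},
    {"claw": 0,"travel": [0,0,0],"angular": [0,0,0]},
  ],
)

```text
time_s: 6.05
tcp_pos: [0.4855, -0.0279, 0.0478]
tcp_rot: [-3.142, 0.001, -0.018]
wrist_force: [-3.7, 1.1, 3.9]
opening: 0.0005
```

Run:
```python
from cell import env, viewer, ticket
import cv2,numpy as np
c=viewer.read_camera("side"); cv2.imwrite("pics/side4.png",cv2.resize(c["pixels"][130:330,180:480,::-1],None,fx=2.6,fy=2.6))
s=env.state(); print(s["time_s"],s["tcp_pos"],s["wrist_force"])
```

```text
6.1 [ 0.48561007 -0.02801772  0.04783585] [-3.47426211  1.30510607  4.73281581]
```

View pics/side4.png

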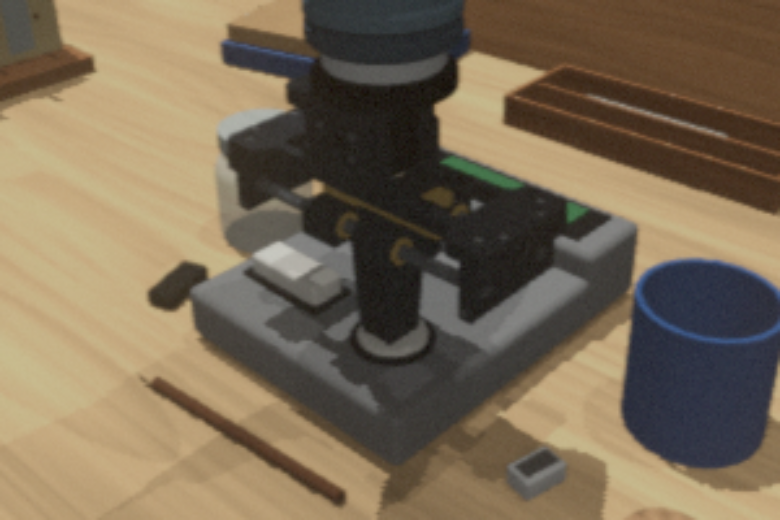

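The large round key at (393,340) is down about 8 mm at 4–5 N. Releasing and raising well clear.

>>> jog_arm(
  plan=[
    {"claw": 0,"travel": [0,0,-1],"angular": [0,0,0]},
    {"claw": 0,"travel": [0,0,-2],"angular": [0,0,0]},
    {"claw": 0,"travel": [0,0,-3],"angular": [0,0,0]},
    {"claw": 0,"travel": [0,0,-4],"angular": [0,0,0]},
    {"claw": 0,"travel": [0,0,-4],"angular": [0,0,0]},
    {"claw": 0,"travel": [0,0,-3],"angular": [0,0,0]},
    {"claw": 0,"travel": [0,0,0],"angular": [0,0,0]},
    {"claw": 0,"travel": [0,0,0],"angular": [0,0,0]},
    {"claw": 0,"travel": [0,0,0],"angular": [0,0,0]},
  ],
)

```text
time_s: 7.0
tcp_pos: [0.4855, -0.0282, 0.217]
tcp_rot: [3.141, 0.001, -0.019]
wrist_force: [-0.2, -0.5, 0.2]
opening: 0.0003
```

Run:
```python
from cell import env, viewer, ticket
from h import *
c=viewer.read_camera("side"); cv2.imwrite("pics/side5.png",cv2.resize(c["pixels"][130:330,180:480,::-1],None,fx=2.6,fy=2.6))
s=env.state(); print(s["time_s"],s["tcp_pos"],s["wrist_force"]); seg(c,90,0.05,0.06)
```

```text
7.05 [ 0.48528734 -0.02814365  0.21672051] [ 0.04522187  0.53908656 -0.3903201 ]
[214.6  60.9] 92 med [1.4579 1.7484 0.0551] mean [1.4603 1.7475 0.055 ] rect [1471.  1746.2] [359.   29.9] 0.2
[27.3 89.5] 135 med [0.5196 1.7469 0.0549] mean [0.5177 1.7471 0.055 ] rect [ 519.8 1749.3] [204.7  27. ] 0.0
[379.3 210.4] 660 med [ 0.6243 -0.0228  0.0575] mean [ 0.6347 -0.0096  0.0572] rect [646.2   7.6] [179.4  60.1] 87.9
[280.7 201.2] 171 med [0.5427 0.1451 0.0557] mean [0.5469 0.149  0.0553] rect [554.4 152.3] [31.8 68.3] 59.6
[328.4 213.6] 267 med [0.5705 0.0503 0.0556] mean [0.571  0.0509 0.0549] rect [574.4  53.3] [36.2 37.4] 88.2
[293.3 232.9] 364 med [0.487  0.0521 0.0556] mean [0.4878 0.0528 0.055 ] rect [489.5  56.1] [23.9 61.3] 0.2
[365.5 230.8] 120 med [ 0.5687 -0.0322  0.0554] mean [ 0.5691 -0.0321  0.0548] rect [571.  -30.6] [23.  21.1] 38.2
[330.4 253.5] 408 med [ 0.4851 -0.031   0.0557] mean [ 0.4852 -0.0304  0.0552] rect [488.6 -27.9] [42.1 39.7] 58.6
```

View pics/side5.png

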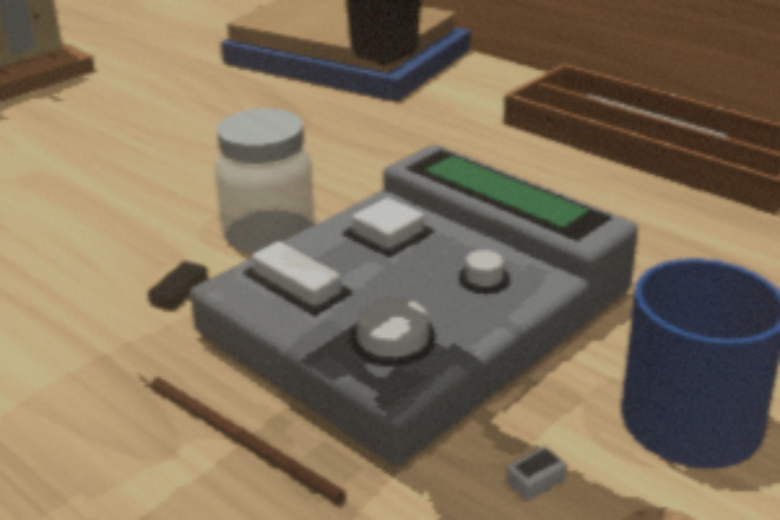

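All four keys are up: bar (297,272), square (388,222), small round (485,267) and large round (393,325). Nothing was disturbed and the arm is well clear.

Run:
```python
from cell import env, viewer, ticket
print(ticket.close_job())
```

```text
the job is handed in; nothing more can be done
None
```

The timer job is done and handed in at about 7 s on the clock. I pressed the bar key, let it come up, then pressed the large round key and let that come up. The interface gives no verdict.

- **Presses:** with shut fingers, the bar key went down about 9 mm (vertical force read 4–5 N) and the large round key about 8 mm (4–5 N). A press counts from 5 mm.
- **Order:** the bar key was seen back up, with its top near 56 mm, before the second press.
- **Last check:** all four key tops measured about 56 mm. The jar, mug, pencil and small items in that side view looked unmoved. The TCP was at 0.217 m with about zero wrist force. I never lowered the tool over the small round key or the square key.
- **Disagreements:** the two cameras differed by 2–3 mm on the key positions, which is within the margin. A sideways reading of 2–4 N showed during the presses and was gone after release.

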